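Check both contact edges of a demo key pad

TASK

On the keyboard shop's demo table, check the small pad with the teal (turquoise) keys on the contact tester: press the middle of its gold-striped edge squarely against the middle of the tester's sprung copper bar until the bar has gone in at least about half of its travel, and hold it there for about half a second. Then back off, give the pad a quarter turn so that its blue-striped edge faces the bar, and press that edge in the same way. Finally draw it back so that the bar springs fully out, set it down gently and flat on the table and let go; leave the white-keyed and dark-keyed pads where they are.

Things in the scene. Friction and masses are not known exactly. Their poses are not given: they have to be found in the camera images.
- teal_grip (a point): Pad to test, loose, 170-350 g: grey base plate 96 x 96 x 8 mm; on its middle a black case 40 x 40 mm, 8 to 58 mm up, topped by 4 teal keycaps (to 66 mm). Point: centre of the case, 33 mm above the underside. Hold the case by two opposite sides from above, fingertips above the plate. x points to the gold-striped edge, y to the blue-striped edge (next anticlockwise from above), each 48 mm away; z up.
- teal_gold (a point): Middle of the teal pad's gold-striped edge (80 mm stripe, 12 mm wide, on top of the base plate), half-way up the 8 mm base plate, on its outer face. Axes as the pad's.
- teal_blue (a point): Middle of the teal pad's blue-striped edge (60 mm stripe, 12 mm wide), half-way up the 8 mm base plate, on its outer face. Axes as the pad's.
- bar_face (a point): Tester, fixed: grey box 90 mm deep, 130 wide, 50 high, three lamps on top, on a thin black mat; on its side towards the robot a sprung copper bar 90 mm wide, 12 thick, 3 to 27 mm above the table, standing 22 mm in front of the box. Point: middle of the bar's front face, 15 mm above the table, moving with the bar. x points level into the tester, the way to press; z up.
- bar (a joint): How far the copper bar is pushed in along its x axis, in m: 0 fully out, 0.016 at its stop. A spring of 300 N/m (about 5 N at the stop) pushes it back out.
- white_grip (a point): A pad of the same shape and size as the teal one but with white keycaps: a bystander. Point at the centre of its raised case, 33 mm above its underside.
- dark_grip (a point): A pad of the same shape and size as the teal one but with dark grey-blue keycaps: a bystander. Point at the centre of its raised case, 33 mm above its underside.
Not all that is in view belongs to the job. What is shaped like the part that bears teal_grip but purple or red is not meant.

How it is judged:
By the outcome, as a careful person would: the job done as asked, in the order asked, and still so for the second after the job is handed in, with the robot touching nothing.
It also fails if it takes over 54 s, if anything falls off the work surface, if the arm or the gripper's body presses on something with over 40 N, if the wrist force passes 120 N, or if a joint passes its speed limit or range.

ROBOT

A 6-joint arm with a two-finger parallel gripper is mounted at the origin on the work surface. World frame = base frame: x ahead of the robot, y to its left, z up, the work surface at z = 0. Lengths are in m, angles in rad, forces in N, time in s.
With the tool pointing down it reaches from about 0.35 to 0.85 m from the base axis. Payload 8.1 kg.
Tool frame: the origin (TCP) lies at the very end of the fingers, on their centre line; the grasp point (between the pads) lies 19 mm behind it (grip_point_offset is the distance from the TCP to the grasp point, in m); z points along the fingers, y is the line along which they close (so a half turn about z gives the same grasp; the last joint's range is limited). The gripper opens to 93 mm and grips with 3 to 60 N. Pads are 15 mm wide; open, the fingers measure 128 mm over their backs; the gripper's body (75 mm by 188 mm) begins 65 mm behind the grasp point.
Start: joints at [-1.4, 0.13, 1.488, -0, 1.523, -0.085], TCP at [0.152, -0.58, 0.219] pointing down, gripper open.
Joint ranges: [-2.96, 2.96], [-0.89, 2.26], [0.02, 2.5], [-1.34, 4.48], [0, 2.73], [-2.66, 2.66]. Speed limits (rad/s): [2.39, 2.39, 2.79, 3.14, 3.14, 3.14].

INTERFACE

Orientations are given as a unit quaternion [w, x, y, z].
In Python, from rig import get_state, get_image, sign_off, grip_point_offset gives the robot as it stands.
- The arm moves only by the tool servo_tool, never from a script. Its argument "deltas" is a list of rows, each a list of 6 numbers: the shift along the tool's x, y, z in m, then the turn, a rotation vector about the tool's x, y, z in degrees. In form: [[x, y, z, rx, ry, rz], ...]. A call has 1 to 12 rows; each row is the pose to reach, as a shift and turn from the pose commanded when the call began, along the tool's axes at that moment; what a row does not reach only later rows make up. A row lasts 1/10 s, in which the tool goes at most 50 mm and 8.59 degrees, less where a joint would pass 70% of its speed; a pose out of reach is approached as far as the arm can. A call with a gripper value outside its range is refused whole. "claw" is the opening, from 0 (shut) to 1 (fully open), set as the call begins (left out, the last holds). The fingers move at their own pace and stop on an object; "grip_force" is the grip in N (left out, the last holds). Time passes only in rows, so rows that repeat a pose let the fingers close. It gives the time, the measured TCP pose, the force and the opening at its end, in the units of the state.
- get_state(): the state, without advancing time (a new reading comes with each control period).
- get_image(name): name is "scene" or "top" or "wrist"; returns a dict with "color" (400x640x3 uint8, blue, green, red), "fx", "fy", "cx", "cy" (pixels), "R" (3x3) and "t" (3): a world point X has camera coordinates R X + t. Camera axes: x right, y down, z forward; pixel columns grow to the right and rows downward; lengths in m; the calibration is good to about 2 mm. The wrist camera is an equidistant fisheye: a pixel r from the principal point sees the ray r / f radians off the axis. A picture is of the moment at which its call begins. There is no depth.
- sign_off(): hands the job in, once; it reports no verdict.
The state is a dict: "time": time; "q": joint angles; "joint_vel": joint speeds; "effort": joint torques, N m; "eef_pos": TCP position; "tool_rot": TCP orientation; "wrist_force": force on the tool from outside, world axes, zero at the start; "ft_torque": the same for the moment, N m; "width": opening from 0.0 (shut) to 1.0 (fully open).
Only numpy, scipy, OpenCV 4.12 (cv2) and the standard library are available. Lean on these libraries where they do the work, as an engineer would, in place of code of your own. Each camera call takes 0.05 s, during which the arm holds its last target. There are 200 camera calls.

## Working session

There is one attempt and no reset: what is moved stays moved. The work goes in short steps, Python scripts to look and compute and a tool call to move; the robot and the scene stay as the last step left them, time stands still between calls to the robot, and variables do not carry over. Pictures are saved under pics/ and viewed, on a budget of 10 in all, crops included, one or two more only if the job needs it, and the job is handed in when it is done.

Besides the shell and the picture viewer there is one more tool, called after ">>>" by a JSON object that holds its "method" and its "body". servo_tool: Moves the arm, as the interface text tells. Its arguments: {"type":"object","properties":{"deltas":{"type":"array","items":{"type":"array","items":{"type":"number"}}},"claw":{"type":"number"},"grip_force":{"type":"number"}},"required":["deltas"]}

```bash
mkdir -p pics
python3 - <<'E'
from rig import *
import cv2,numpy as np
for n in("scene","top"):
    d=get_image(n);cv2.imwrite(f"pics/{n}0.png",d["color"]);np.savez(f"pics/{n}0.npz",**d)
    print(n,d["fx"],d["cx"],d["cy"],np.round(d["R"],3).tolist(),np.round(d["t"],3))
s=get_state();print(s,grip_point_offset() if callable(grip_point_offset) else grip_point_offset)
E
```

```text
scene 402.6261452853308 318.8750390329817 198.07582114589715 [[0.695, 0.719, -0.001], [0.487, -0.473, -0.734], [-0.528, 0.51, -0.679]] [-0.354 -0.184  1.428]
top 369.2638743236124 317.44486004310465 201.3608671922469 [[-0.011, -1.0, -0.001], [-0.995, 0.011, -0.104], [0.104, -0.001, -0.995]] [0.052 0.469 0.872]
{'time': 0.1, 'q': array([-1.40040530e+00,  1.31081392e-01,  1.48916602e+00,  1.65381802e-05,
        1.52297154e+00, -8.54066063e-02]), 'joint_vel': array([ 0.00087814, -0.00143498, -0.00233763,  0.00127103, -0.00131554,
        0.00098948]), 'effort': array([ 2.03866679e-03, -5.61342645e+01, -4.93092942e+01,  7.71969650e-02,
        2.90700258e-02, -5.60047044e-05]), 'eef_pos': array([ 0.15174892, -0.57997558,  0.21769726]), 'tool_rot': array([-8.12763729e-04,  9.91831813e-01,  1.27549964e-01, -2.62901551e-05]), 'wrist_force': array([ 0.45039144, -0.20121767,  0.51211602]), 'ft_torque': array([-0.0367839 , -0.00173949, -0.00325233]), 'width': 0.9999409380589223} 0.0188
```

View pics/top0.png

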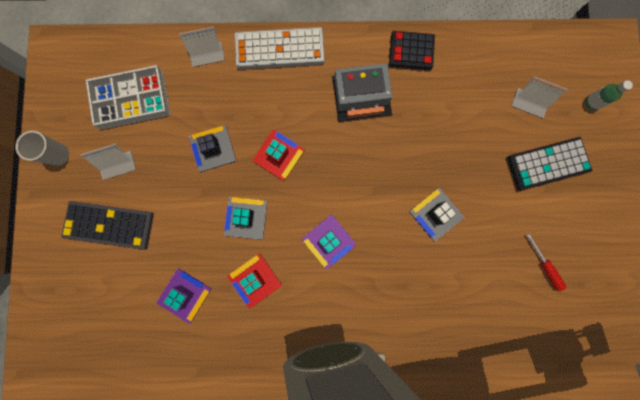

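View pics/scene0.png

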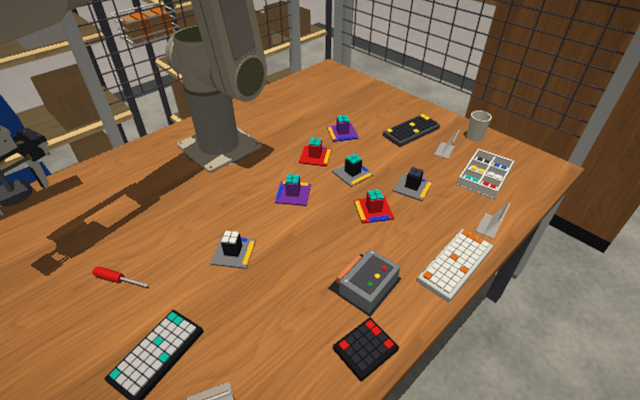

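The top view shows the grey-based teal pad at about (246,218): gold edge up (+x), blue edge left (+y). The copper bar is at (366,111). Red pads lie near (278,155) and (254,281), purple near (330,242) and (184,296). The scene view agrees.

```bash
cat > h.py <<'E'
import numpy as np,cv2
def unproj(d,uv,z):
    uv=np.atleast_2d(uv).astype(float)
    r=np.c_[(uv[:,0]-d["cx"])/d["fx"],(uv[:,1]-d["cy"])/d["fy"],np.ones(len(uv))]@d["R"]
    c=-d["R"].T@d["t"]
    return c+r*((z-c[2])/r[:,2])[:,None]
def blob(d,box,hue,smin=110,vmin=60):
    x0,y0,x1,y1=box
    h=cv2.cvtColor(d["color"][y0:y1,x0:x1],cv2.COLOR_BGR2HSV)
    m=((h[...,0]>=hue[0])&(h[...,0]<=hue[1])&(h[...,1]>smin)&(h[...,2]>vmin)).astype(np.uint8)
    n,l,s,c=cv2.connectedComponentsWithStats(m)
    i=1+np.argmax(s[1:,4]); ys,xs=np.nonzero(l==i)
    p=np.c_[xs+x0,ys+y0].astype(np.float32)
    return p,cv2.minAreaRect(p)
E
python3 - <<'E'
from h import *
d=dict(np.load("pics/top0.npz"))
for n,box,hue,z in[("gold",(220,192,272,245),(22,32),.008),("blue",(220,192,272,245),(108,125),.008),("teal",(220,192,272,245),(80,98),.066),("bar",(335,98,400,122),(3,14),.02),("whitegold",(405,185,470,245),(22,32),.008)]:
    p,r=blob(d,box,hue); w=unproj(d,cv2.boxPoints(r),z)
    print(n,len(p),np.round(unproj(d,p.mean(0),z),4),np.round(w[:,:2],4).tolist())
c=d["color"][50:250,190:420];cv2.imwrite("pics/c1.png",cv2.resize(c,(690,600),interpolation=cv2.INTER_CUBIC))
E
```

```text
gold 102 [[0.4746 0.2188 0.008 ]] [[0.4749, 0.2565], [0.4837, 0.2556], [0.4748, 0.183], [0.4661, 0.1839]]
blue 114 [[0.4336 0.2673 0.008 ]] [[0.4059, 0.2763], [0.4635, 0.2695], [0.4618, 0.258], [0.4043, 0.2649]]
teal 268 [[0.4321 0.2241 0.066 ]] [[0.4158, 0.245], [0.4536, 0.2408], [0.4485, 0.2035], [0.4108, 0.2079]]
bar 298 [[ 0.6953 -0.0752  0.02  ]] [[0.7005, -0.0281], [0.7116, -0.1221], [0.6906, -0.1241], [0.6796, -0.0302]]
whitegold 141 [[ 0.4694 -0.2199  0.008 ]] [[0.4508, -0.1869], [0.4987, -0.2468], [0.4895, -0.2539], [0.4417, -0.194]]
```

View pics/c1.png

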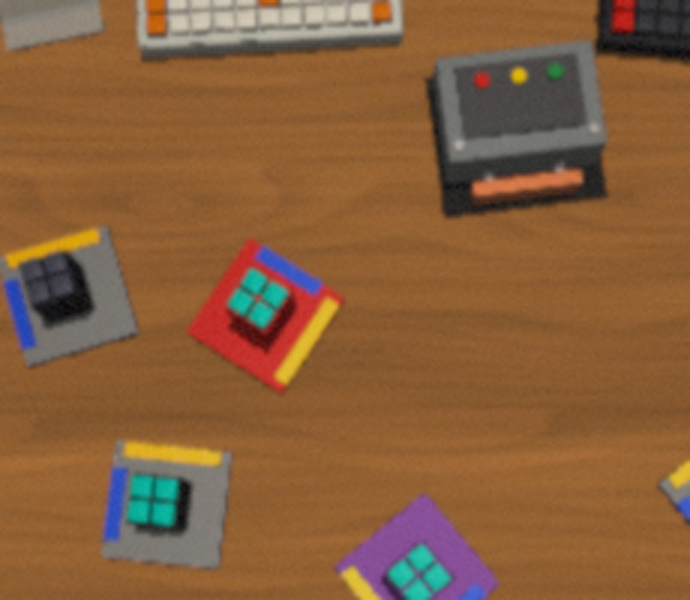

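>>> {"method": "servo_tool", "body": {"deltas": [[0.035,-0.027,0,0,0,-3],[0.074,-0.056,0,0,0,-7],[0.112,-0.085,0,0,0,-10],[0.15,-0.114,0,0,0,-14],[0.188,-0.142,0,0,0,-17],[0.226,-0.171,0,0,0,-20],[0.264,-0.2,0,0,0,-24],[0.302,-0.228,0,0,0,-27],[0.34,-0.257,0,0,0,-30],[0.37,-0.28,0,0,0,-33],[0.386,-0.292,0,0,0,-34]]}}

```text
time: 1.2
eef_pos: [0.4526, -0.1975, 0.2183]
tool_rot: [-0.0, 0.91, 0.414, 0.0]
wrist_force: [-0.6, -0.4, 0.3]
width: 1.002
```

>>> {"method": "servo_tool", "body": {"deltas": [[0.025,-0.024,0.003,0,0,-3],[0.055,-0.053,0.008,0,0,-6],[0.085,-0.082,0.013,0,0,-10],[0.115,-0.111,0.018,0,0,-13],[0.145,-0.141,0.023,0,0,-17],[0.175,-0.17,0.028,0,0,-20],[0.205,-0.199,0.033,0,0,-23],[0.235,-0.228,0.038,0,0,-27],[0.265,-0.257,0.044,0,0,-30],[0.29,-0.281,0.048,0,0,-33],[0.303,-0.294,0.05,0,0,-34.5],[0.303,-0.294,0.05,0,0,-34.5]]}}

```text
time: 2.4
eef_pos: [0.4298, 0.2233, 0.1678]
tool_rot: [-0.001, 0.747, 0.665, -0.001]
wrist_force: [0.3, -0.2, -0.4]
width: 0.996
```

Run:
```python
from rig import *
import cv2,numpy as np
d=get_image("wrist");cv2.imwrite("pics/w1.png",d["color"]);np.savez("pics/w1.npz",**d)
print(d["fx"],d["cx"],d["cy"],np.round(d["R"],3).tolist(),np.round(-d["R"].T@d["t"],3))
```

```text
309.70691628693146 315.91793373772913 207.53572243397474 [[0.993, -0.116, -0.002], [-0.112, -0.963, 0.246], [-0.03, -0.244, -0.969]] [0.438 0.291 0.334]
```

View pics/w1.png

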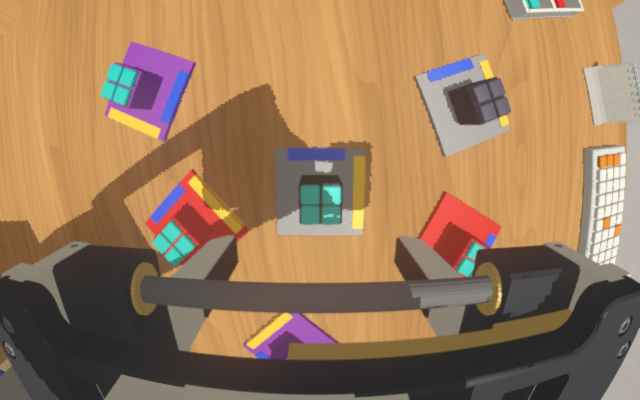

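The wrist view shows the grey teal pad at (320,192), square to the gripper, with its teal keys at (321,202), the gold stripe at (358,193) and the blue stripe at (316,155). I'll refine its pose from this view.

```bash
cat >> h.py <<'E'
def unfish(d,uv,z):
    uv=np.atleast_2d(uv).astype(float)
    a=np.c_[(uv[:,0]-d["cx"])/d["fx"],(uv[:,1]-d["cy"])/d["fy"]]
    th=np.linalg.norm(a,axis=1)
    r=np.c_[a*(np.sin(th)/th)[:,None],np.cos(th)]@d["R"]; c=-d["R"].T@d["t"]
    return c+r*((z-c[2])/r[:,2])[:,None]
E
python3 - <<'E'
from h import *
d=dict(np.load("pics/w1.npz"))
B=(270,140,375,240)
for n,hue,z,sm,vm in[("gold",(18,32),.008,130,60),("blue",(108,128),.008,110,40),("teal",(78,98),.066,110,60)]:
    p,r=blob(d,B,hue,sm,vm); w=unfish(d,cv2.boxPoints(r),z)[:,:2]
    e=[w[1]-w[0],w[2]-w[1]]
    print(n,len(p),unfish(d,p.mean(0),z).round(4),w.mean(0).round(4),[(np.linalg.norm(x).round(4),np.degrees(np.arctan2(x[1],x[0])).round(1)) for x in e])
E
```

```text
gold 843 [[0.4761 0.2213 0.008 ]] [0.4761 0.2197] [(np.float64(0.0795), np.float64(83.6)), (np.float64(0.0127), np.float64(-7.0))]
blue 506 [[0.4344 0.2662 0.008 ]] [0.435  0.2659] [(np.float64(0.0567), np.float64(-6.6)), (np.float64(0.0095), np.float64(-96.0))]
teal 335 [[0.445  0.2337 0.066 ]] [0.4446 0.2335] [(np.float64(0.0158), np.float64(-6.5)), (np.float64(0.0172), np.float64(-95.7))]
```

>>> {"method": "servo_tool", "body": {"deltas": [[0.001,0.002,0.02,0,0,0],[0.002,0.004,0.05,0,0,0],[0.002,0.004,0.08,0,0,0],[0.002,0.004,0.105,0,0,0],[0.002,0.004,0.12,0,0,0],[0.002,0.004,0.13,0,0,0],[0.002,0.004,0.13,0,0,0]]}}

```text
time: 3.15
eef_pos: [0.4342, 0.2216, 0.0374]
tool_rot: [-0.0, 0.749, 0.663, -0.001]
wrist_force: [0.2, -0.4, 0.3]
width: 1.002
```

Run:
```python
from rig import *
s=get_state();print(s["eef_pos"],s["tool_rot"],s["wrist_force"])
```

```text
[0.43416211 0.22155895 0.0373581 ] [-3.55571715e-04  7.48538816e-01  6.63089639e-01 -1.28265801e-03] [ 0.17673915 -0.39846351  0.28762531]
```

>>> {"method": "servo_tool", "body": {"deltas": [[0.001,0,0.012,0,0,0],[0.002,0,0.02,0,0,0],[0.002,0,0.024,0,0,0],[0.002,0,0.024,0,0,0]]}}

```text
time: 3.55
eef_pos: [0.4348, 0.2247, 0.014]
tool_rot: [-0.0, 0.748, 0.664, -0.001]
wrist_force: [-0.8, -0.1, -0.2]
width: 0.998
```

>>> {"method": "servo_tool", "body": {"deltas": [[0,0,0,0,0,0],[0,0,0,0,0,0],[0,0,0,0,0,0],[0,0,0,0,0,0],[0,0,0,0,0,0],[0,0,0,0,0,0],[0,0,0,0,0,0],[0,0,0,0,0,0]], "claw": 0.3, "grip_force": 45}}

```text
time: 4.35
eef_pos: [0.4351, 0.2249, 0.0146]
tool_rot: [-0.0, 0.748, 0.664, -0.0]
wrist_force: [-1.9, 0.4, 1.9]
width: 0.428
```

>>> {"method": "servo_tool", "body": {"deltas": [[0,0,0,0,0,0],[0,0,0,0,0,0],[0,0,-0.005,0,0,0],[0,0,-0.015,0,0,0],[0,0,-0.03,0,0,0],[0,0,-0.05,0,0,0],[0,0,-0.07,0,0,0],[0,0,-0.085,0,0,0],[0,0,-0.095,0,0,0],[0,0,-0.1,0,0,0],[0,0,-0.1,0,0,0]], "claw": 0}}

```text
time: 5.45
eef_pos: [0.4357, 0.225, 0.1153]
tool_rot: [0.0, 0.748, 0.664, 0.001]
wrist_force: [-0.2, 1.0, -3.3]
width: 0.428
```

>>> {"method": "servo_tool", "body": {"deltas": [[-0.012,0.009,0,0,0,0],[-0.035,0.026,0,0,0,-1],[-0.066,0.049,0,0,0,-3],[-0.097,0.072,0,0,0,-4.5],[-0.128,0.096,0,0,0,-6],[-0.159,0.119,0,0,0,-7.5],[-0.19,0.142,0,0,0,-9],[-0.22,0.164,0,0,0,-10.5],[-0.25,0.187,0,0,0,-12],[-0.273,0.204,0,0,0,-13],[-0.287,0.214,0,0,0,-13.5],[-0.287,0.214,0,0,0,-13.5]]}}

```text
time: 6.65
eef_pos: [0.6135, -0.0878, 0.1131]
tool_rot: [-0.001, 0.666, 0.746, -0.001]
wrist_force: [-0.8, -0.1, -3.7]
width: 0.427
```

```bash
cat > snap.py <<'E'
import sys
from rig import *
from h import *
n,k=sys.argv[1:3]
d=get_image(n);cv2.imwrite(f"pics/{k}.png",d["color"]);np.savez(f"pics/{k}.npz",**d)
s=get_state();q=s["tool_rot"]
print(s["time"],s["eef_pos"].round(4),"theta",np.degrees(2*np.arctan2(q[2],q[1])).round(2),q.round(4),s["wrist_force"].round(2),s["width"])
E
python3 snap.py wrist w2
```

```text
6.7 [ 0.6129 -0.0864  0.113 ] theta 96.55 [-1.000e-03  6.656e-01  7.463e-01 -6.000e-04] [ 0.49  1.01 -2.75] 0.4256956677227363
```

View pics/w2.png

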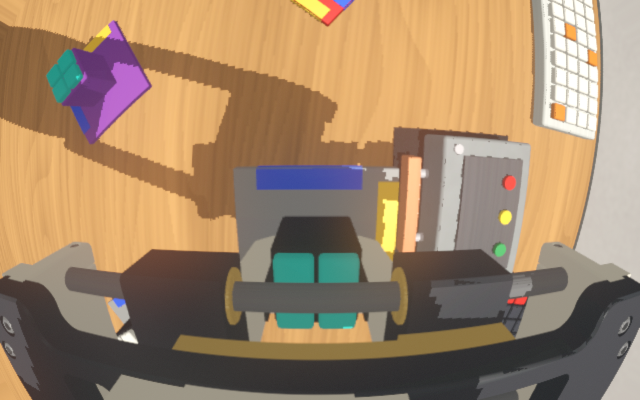

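The wrist view shows the pad held level. Its blue stripe is at (310,178) and its gold stripe at (388,220), facing the copper bar at (410,205). The bar's +y end is in view at about (410,155).

Run:
```python
from h import *
d=dict(np.load("pics/w2.npz"))
print((-d["R"].T@d["t"]).round(3))
p,r=blob(d,(395,148,428,250),(3,16),90,80)
print("bar px",p.min(0),p.max(0))
for s in range(160,250,12):
    q=p[p[:,1]==s]; print(s,q[:,0].min(),q[:,0].max(),unfish(d,[[q[:,0].min()-.5,s]],.027)[0,:2].round(4),unfish(d,[[q[:,0].max()+.5,s]],.027)[0,:2].round(4))
for y in (153,154,155,156,157): 
    q=p[p[:,1]==y]; print(y,len(q), unfish(d,[[410,y]],.027)[0,:2].round(4))
for n,B,hue,sm in[("blue",(230,160,375,195),(108,128),110),("gold",(365,178,402,252),(18,32),110)]:
    p,r=blob(d,B,hue,sm,40); w=unfish(d,cv2.boxPoints(r),.107)[:,:2];print(n,len(p),w.round(4).tolist())
d=dict(np.load("pics/top0.npz"));p,r=blob(d,(335,98,400,122),(3,14))
for u in np.arange(348,386,6):
    q=p[p[:,0]==u]; 
    if len(q):print(u,q[:,1].min(),q[:,1].max(),unproj(d,[[u,q[:,1].min()-.5]],.027)[0,:2].round(4),unproj(d,[[u,q[:,1].max()+.5]],.003)[0,:2].round(4))
print(p.min(0),p.max(0),unproj(d,[[p[:,0].min()-.5,113],[p[:,0].max()+.5,109]],.02).round(4))
```

```text
[ 0.607 -0.02   0.279]
bar px [395. 148.] [422. 249.]
160 396.0 422.0 [ 0.6744 -0.0358] [ 0.6982 -0.0324]
172 400.0 419.0 [ 0.6795 -0.0453] [ 0.6972 -0.0429]
184 399.0 421.0 [ 0.6803 -0.0555] [ 0.7009 -0.0529]
196 399.0 420.0 [ 0.682  -0.0658] [ 0.7019 -0.0633]
208 399.0 419.0 [ 0.6839 -0.0762] [ 0.7031 -0.074 ]
220 398.0 418.0 [ 0.685  -0.0869] [ 0.7043 -0.0848]
232 397.0 416.0 [ 0.6861 -0.0978] [ 0.7048 -0.096 ]
244 396.0 416.0 [ 0.6874 -0.109 ] [ 0.7073 -0.1072]
153 19 [ 0.6861 -0.0282]
154 25 [ 0.6863 -0.029 ]
155 26 [ 0.6864 -0.0298]
156 27 [ 0.6865 -0.0307]
157 28 [ 0.6867 -0.0315]
blue 2099 [[0.575, -0.0446], [0.6337, -0.038], [0.6353, -0.0494], [0.5759, -0.0561]]
gold 1413 [[0.6493, -0.0862], [0.6444, -0.0442], [0.6572, -0.0432], [0.663, -0.0857]]
348 110.0 117.0 [ 0.6982 -0.0316] [ 0.6858 -0.0334]
354 110.0 116.0 [ 0.698  -0.0466] [ 0.6883 -0.0487]
360 108.0 116.0 [ 0.703  -0.0616] [ 0.6881 -0.064 ]
366 108.0 115.0 [ 0.7028 -0.0765] [ 0.6906 -0.0793]
372 107.0 114.0 [ 0.7052 -0.0915] [ 0.693  -0.0947]
378 106.0 113.0 [ 0.7076 -0.1065] [ 0.6955 -0.1101]
384 107.0 110.0 [ 0.7049 -0.1214] [ 0.7032 -0.1256]
[347. 106.] [384. 117.] [[ 0.6917 -0.0283  0.02  ]
 [ 0.701  -0.1237  0.02  ]]
```

>>> {"method": "servo_tool", "body": {"deltas": [[0.001,0,0.015,0,0,-0.3],[0.0025,0,0.035,0,0,-0.6],[0.0025,0,0.055,0,0,-0.6],[0.0025,0,0.072,0,0,-0.6],[0.0025,0,0.083,0,0,-0.6],[0.0025,0,0.088,0,0,-0.6],[0.0025,0,0.088,0,0,-0.6],[0.0025,0,0.088,0,0,-0.6]]}}

```text
time: 7.5
eef_pos: [0.6139, -0.0832, 0.0274]
tool_rot: [0.001, 0.661, 0.75, 0.0]
wrist_force: [0.8, 0.2, -2.5]
width: 0.431
```

```bash
python3 snap.py wrist w3; python3 snap.py top t3
python3 - <<'E'
from h import *
a=cv2.imread("pics/w3.png")[120:290,220:540];b=cv2.imread("pics/t3.png")[60:180,280:440]
cv2.imwrite("pics/c3.png",np.vstack([cv2.resize(a,(640,340)),cv2.resize(b[:78],(640,260))]) if 0 else np.vstack([cv2.resize(a,(560,298)),cv2.resize(b,(560,300)[:2])]))
E
```

```text
7.55 [ 0.6142 -0.0833  0.0278] theta 97.25 [8.000e-04 6.610e-01 7.504e-01 4.000e-04] [ 0.15 -0.79 -3.14] 0.4297736887994883
7.6 [ 0.6142 -0.0834  0.0279] theta 97.25 [9.000e-04 6.610e-01 7.504e-01 5.000e-04] [-0.12 -0.39 -2.21] 0.42779273743065116
```

View pics/c3.png

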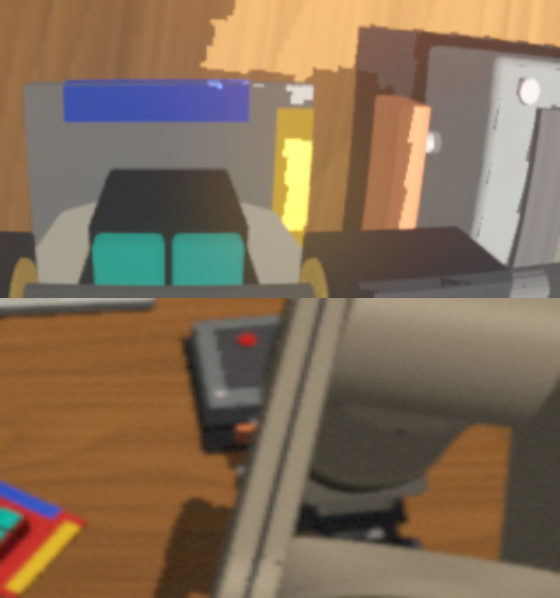

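Run:
```python
from h import *
d=dict(np.load("pics/w3.npz"))
n=np.array([np.cos(np.radians(7.2)),np.sin(np.radians(7.2))]);t=np.array([-n[1],n[0]])
for k,uv,z in[("padcorner",(398.9,167.4),.0215),("padrear",(235,167.5),.0215),("bar ft",(449.7,175.4),.027),("bar fb",(434.3,175.4),.003),("bar tb",(465.7,180.6),.027)]:
    w=unfish(d,[uv],z)[0,:2];print(k,w.round(4),"n",(w@n).round(4),"lat",(w@t).round(4))
g=d["color"]
p,r=blob(d,(425,165,475,255),(3,18),80,60)
for y in range(165,250,6):
    q=p[p[:,1]==y]
    if len(q):print(y,q[:,0].min(),q[:,0].max(),unfish(d,[[q[:,0].min()-.5,y]],.003)[0,:2].round(4),unfish(d,[[q[:,0].max()+.5,y]],.027)[0,:2].round(4))
p,r=blob(d,(240,160,375,195),(108,128),110,40);w=unfish(d,cv2.boxPoints(r),.0215)[:,:2];print("blue",w.round(4).tolist(),"latmean",(w.mean(0)@t).round(4),(w.mean(0)@n).round(4))
```

```text
padcorner [ 0.6553 -0.0296] n 0.6465 lat -0.1115
padrear [ 0.5627 -0.0415] n 0.553 lat -0.1117
bar ft [ 0.6854 -0.0289] n 0.6764 lat -0.1146
bar fb [ 0.6857 -0.0326] n 0.6763 lat -0.1183
bar tb [ 0.6967 -0.0303] n 0.6874 lat -0.1174
165 425.0 463.0 [ 0.6776 -0.0269] [ 0.6932 -0.0215]
171 425.0 462.0 [ 0.6783 -0.0308] [ 0.6933 -0.025 ]
177 425.0 462.0 [ 0.6791 -0.0346] [ 0.694  -0.0285]
183 425.0 465.0 [ 0.6798 -0.0385] [ 0.6969 -0.0317]
189 425.0 465.0 [ 0.6806 -0.0424] [ 0.6977 -0.0352]
195 425.0 464.0 [ 0.6814 -0.0463] [ 0.6979 -0.0389]
201 425.0 462.0 [ 0.6823 -0.0503] [ 0.6974 -0.0427]
207 425.0 462.0 [ 0.6831 -0.0543] [ 0.6983 -0.0463]
213 425.0 462.0 [ 0.684  -0.0583] [ 0.6992 -0.0499]
219 425.0 461.0 [ 0.685  -0.0624] [ 0.6995 -0.0537]
225 425.0 460.0 [ 0.6859 -0.0665] [ 0.6998 -0.0575]
231 425.0 460.0 [ 0.6869 -0.0707] [ 0.7009 -0.0612]
237 425.0 459.0 [ 0.6879 -0.0749] [ 0.7012 -0.0651]
243 425.0 458.0 [ 0.689  -0.0792] [ 0.7017 -0.069 ]
249 425.0 457.0 [ 0.6901 -0.0836] [ 0.7021 -0.073 ]
blue [[0.5749, -0.0409], [0.6335, -0.0329], [0.6354, -0.0444], [0.5761, -0.0525]] latmean -0.1182 0.5949
```

>>> {"method": "servo_tool", "body": {"deltas": [[-0.001,0.004,0.001,0,0,0],[-0.0015,0.01,0.002,0,0,0],[-0.0015,0.016,0.002,0,0,0],[-0.0015,0.021,0.002,0,0,0],[-0.0015,0.024,0.002,0,0,0],[-0.0015,0.026,0.002,0,0,0],[-0.0015,0.028,0.002,0,0,0],[-0.0015,0.03,0.002,0,0,0],[-0.0015,0.033,0.002,0,0,0],[-0.0015,0.036,0.002,0,0,0],[-0.0015,0.039,0.002,0,0,0],[-0.0015,0.039,0.002,0,0,0]]}}

```text
time: 8.8
eef_pos: [0.6521, -0.0797, 0.0245]
tool_rot: [-0.0, 0.661, 0.75, -0.0]
wrist_force: [-2.8, -0.7, -1.4]
width: 0.431
```

```bash
python3 snap.py wrist w4;python3 snap.py wrist w4b
python3 - <<'E'
from h import *
from rig import *
d=dict(np.load("pics/w4b.npz"))
cv2.imwrite("pics/c4.png",cv2.resize(cv2.imread("pics/w4b.png")[120:290,220:540],(640,340)))
E
```

```text
8.85 [ 0.652  -0.0797  0.0245] theta 97.25 [-3.000e-04  6.610e-01  7.504e-01 -2.000e-04] [-2.79  0.37 -2.55] 0.4260603244256659
8.9 [ 0.6519 -0.0797  0.0245] theta 97.26 [-2.000e-04  6.609e-01  7.504e-01 -2.000e-04] [-2.7  -0.07 -2.1 ] 0.42571557394809345
```

View pics/c4.png

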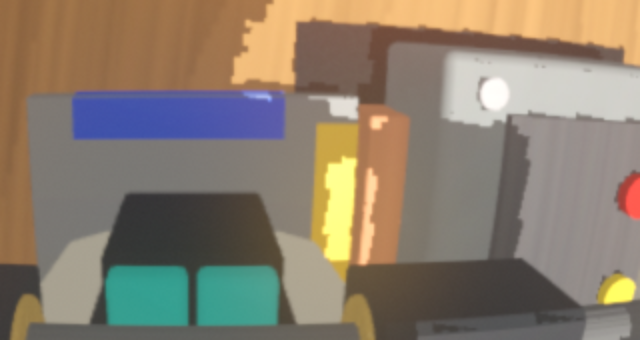

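The pad edge at (358,97) in the crop meets the bar end at (360,106). That is about 2.6 mm of overhang against 3 mm ideal, so it is centred. The force is about 2.8 N, roughly 9 mm in; I'll push 2 mm more and hold.

>>> {"method": "servo_tool", "body": {"deltas": [[0,0.001,0,0,0,0],[0,0.002,0,0,0,0],[0,0.002,0,0,0,0],[0,0.002,0,0,0,0],[0,0.002,0,0,0,0],[0,0.002,0,0,0,0],[0,0.002,0,0,0,0],[0,0.002,0,0,0,0],[0,0.002,0,0,0,0],[0,0.002,0,0,0,0]]}}

```text
time: 9.9
eef_pos: [0.654, -0.0794, 0.0245]
tool_rot: [-0.0, 0.661, 0.75, -0.0]
wrist_force: [-4.5, -0.6, -4.2]
width: 0.423
```

>>> {"method": "servo_tool", "body": {"deltas": [[0,-0.004,0,0,0,0],[0,-0.012,0,0,0,0],[0,-0.022,0,0,0,0],[0,-0.032,0,0,0,0],[0,-0.042,0,0,0,0],[0,-0.05,0,0,0,0],[0,-0.053,0,0,0,0],[0,-0.053,0,0,0,0]]}}

```text
time: 10.7
eef_pos: [0.6012, -0.0862, 0.0248]
tool_rot: [0.0, 0.661, 0.75, 0.0]
wrist_force: [0.5, -0.6, -2.5]
width: 0.423
```

>>> {"method": "servo_tool", "body": {"deltas": [[0,0,0,0,0,3],[0,0,0,0,0,9],[0,0,0,0,0,17],[0,0,0,0,0,25],[0,0,0,0,0,33],[0,0,0,0,0,41],[0,0,0,0,0,49],[0,0,0,0,0,57],[0,0,0,0,0,65],[0,0,0,0,0,73],[0,0,0,0,0,80],[0,0,0,0,0,85]]}}

```text
time: 11.9
eef_pos: [0.6021, -0.086, 0.0248]
tool_rot: [0.0, 0.995, 0.104, 0.0]
wrist_force: [0.3, 0.6, -2.2]
width: 0.428
```

>>> {"method": "servo_tool", "body": {"deltas": [[0,0,0,0,0,3],[0,0,0,0,0,5],[0,0,0,0,0,5],[0,0,0,0,0,5]]}}

```text
time: 12.3
eef_pos: [0.6018, -0.0861, 0.0247]
tool_rot: [0.0, 0.998, 0.064, 0.0]
wrist_force: [-0.9, 0.2, -2.2]
width: 0.429
```

```bash
python3 snap.py wrist w5;python3 snap.py top t5
```

```text
12.35 [ 0.6018 -0.0861  0.0247] theta 7.32 [0.00e+00 9.98e-01 6.38e-02 1.00e-04] [ 0.1  -0.42 -2.57] 0.428746737724848
12.4 [ 0.6017 -0.0861  0.0247] theta 7.31 [0.00e+00 9.98e-01 6.37e-02 1.00e-04] [ 0.35 -0.53 -2.91] 0.42796019262803797
```

View pics/w5.png

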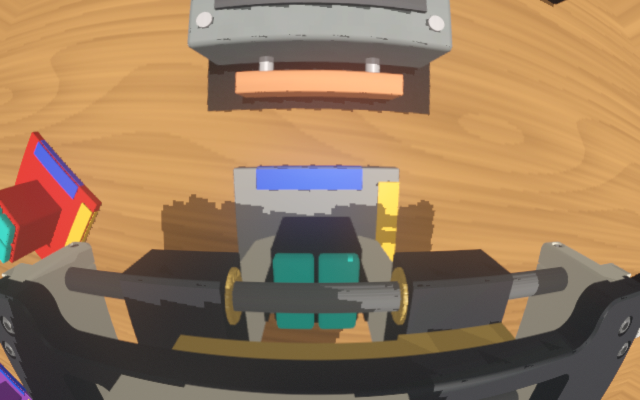

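The wrist view now shows the blue edge (235–399, row 168) facing the whole bar (236–403, rows 72–99). I'll compute the offsets.

Run:
```python
from h import *
d=dict(np.load("pics/w5.npz"))
th=np.radians(7.2);n=np.array([np.cos(th),np.sin(th)]);t=np.array([-n[1],n[0]])
L=lambda uv,z:(lambda w:(w,(w@n).round(4),(w@t).round(4)))(unfish(d,[uv],z)[0,:2].round(4))
p,r=blob(d,(220,60,420,108),(3,18),80,60);print(p.min(0),p.max(0),r)
for u in range(242,402,24):
    q=p[p[:,0]==u];print(u,q[:,1].min(),q[:,1].max(),L((u,q[:,1].min()-.5),.027),L((u,q[:,1].max()+.5),.003))
for y in (78,84,90):
    q=p[p[:,1]==y];print(y,L((q[:,0].min()-.5,y),.027),L((q[:,0].max()+.5,y),.027))
zt=.0247-.0143+.008
for c in((234.5,167.5),(399.5,167)):print("padcorner",L(c,zt))
p,r=blob(d,(245,160,375,200),(108,128),110,40);w=unfish(d,cv2.boxPoints(r),zt)[:,:2];m=w.mean(0);print("blue",w.round(4).tolist(),(m@n).round(4),(m@t).round(4))
print("tcp",np.array([.6018,-.0861])@n,np.array([.6018,-.0861])@t)
```

```text
[220.  62.] [419. 107.] ((319.5, 84.5), (198.99996948242188, 44.99999237060547), 0.0)
242 65.0 107.0 (array([ 0.7011, -0.0336]), np.float64(0.6914), np.float64(-0.1212)) (array([ 0.6789, -0.0308]), np.float64(0.6697), np.float64(-0.1156))
266 71.0 107.0 (array([ 0.6987, -0.0471]), np.float64(0.6873), np.float64(-0.1343)) (array([ 0.6801, -0.0456]), np.float64(0.669), np.float64(-0.1305))
290 62.0 107.0 (array([ 0.7048, -0.0591]), np.float64(0.6918), np.float64(-0.147)) (array([ 0.6816, -0.0601]), np.float64(0.6687), np.float64(-0.1451))
314 62.0 107.0 (array([ 0.7062, -0.0715]), np.float64(0.6917), np.float64(-0.1594)) (array([ 0.6833, -0.0743]), np.float64(0.6686), np.float64(-0.1594))
338 62.0 107.0 (array([ 0.7079, -0.084 ]), np.float64(0.6918), np.float64(-0.1721)) (array([ 0.6852, -0.0886]), np.float64(0.6687), np.float64(-0.1738))
362 64.0 107.0 (array([ 0.7089, -0.0966]), np.float64(0.6912), np.float64(-0.1847)) (array([ 0.6874, -0.1029]), np.float64(0.6691), np.float64(-0.1882))
386 65.0 107.0 (array([ 0.7107, -0.1095]), np.float64(0.6914), np.float64(-0.1977)) (array([ 0.6899, -0.1175]), np.float64(0.6697), np.float64(-0.203))
78 (array([ 0.6934, -0.0299]), np.float64(0.6842), np.float64(-0.1166)) (array([ 0.7065, -0.126 ]), np.float64(0.6851), np.float64(-0.2136))
84 (array([ 0.6901, -0.0304]), np.float64(0.6808), np.float64(-0.1167)) (array([ 0.7037, -0.1293]), np.float64(0.6819), np.float64(-0.2165))
90 (array([ 0.6868, -0.0308]), np.float64(0.6775), np.float64(-0.1166)) (array([ 0.7004, -0.1297]), np.float64(0.6786), np.float64(-0.2165))
padcorner (array([ 0.6437, -0.0337]), np.float64(0.6344), np.float64(-0.1141))
padcorner (array([ 0.656 , -0.1272]), np.float64(0.6349), np.float64(-0.2084))
blue [[0.6448, -0.0463], [0.6522, -0.105], [0.6403, -0.1069], [0.6327, -0.0474]] 0.6278 -0.1563
tcp 0.5862634358411661 -0.16084661574217485
```

>>> {"method": "servo_tool", "body": {"deltas": [[0.004,0,0,0,0,0],[0.012,0,0,0,0,0],[0.022,0,0,0,0,0],[0.031,0,0,0,0,0],[0.036,0,0,0,0,0],[0.039,0,0,0,0,0],[0.041,0,0,0,0,0],[0.043,0,0,0,0,0],[0.046,0,0,0,0,0],[0.049,0,0,0,0,0],[0.052,0,0,0,0,0],[0.052,0,0,0,0,0]]}}

```text
time: 13.6
eef_pos: [0.653, -0.0795, 0.0244]
tool_rot: [-0.0, 0.998, 0.063, -0.0]
wrist_force: [-2.7, -1.2, -1.1]
width: 0.427
```

```bash
python3 snap.py wrist w6;python3 snap.py wrist w6b;python3 snap.py wrist w6c
python3 - <<'E'
import cv2
cv2.imwrite("pics/c6.png",cv2.resize(cv2.imread("pics/w6c.png")[100:280,180:460],(700,450)))
E
```

```text
13.65 [ 0.6529 -0.0796  0.0244] theta 7.25 [-0.00e+00  9.98e-01  6.33e-02 -4.00e-04] [-3.15 -0.59 -2.17] 0.4297506155171313
13.7 [ 0.6528 -0.0796  0.0245] theta 7.25 [-0.00e+00  9.98e-01  6.33e-02 -4.00e-04] [-3.56 -0.7  -2.28] 0.42764268550815093
13.75 [ 0.6528 -0.0795  0.0244] theta 7.25 [-0.00e+00  9.98e-01  6.33e-02 -3.00e-04] [-3.47  0.65 -3.13] 0.4291911288929075
```

View pics/c6.png

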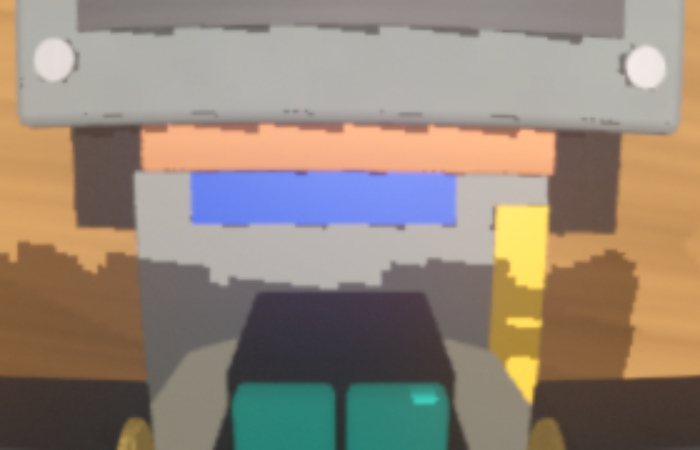

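The crop shows the blue edge flush along the bar: pad 135–549, bar 141–555, a lateral offset of about 1.4 mm. The force is about 3.3 N, roughly 11 mm in. I'll hold.

>>> {"method": "servo_tool", "body": {"deltas": [[0.0005,0,0,0,0,0],[0.001,0,0,0,0,0],[0.001,0,0,0,0,0],[0.001,0,0,0,0,0],[0.001,0,0,0,0,0],[0.001,0,0,0,0,0],[0.001,0,0,0,0,0],[0.001,0,0,0,0,0]]}}

```text
time: 14.55
eef_pos: [0.654, -0.0794, 0.0245]
tool_rot: [-0.0, 0.998, 0.063, -0.0]
wrist_force: [-3.2, -1.3, -3.4]
width: 0.426
```

>>> {"method": "servo_tool", "body": {"deltas": [[-0.004,0,0,0,0,0],[-0.012,0,0,0,0,0],[-0.022,0,0,0,0,0],[-0.034,0,0,0,0,0],[-0.046,0,0,0,0,0],[-0.056,0,0,0,0,0],[-0.06,0,0,0,0,0],[-0.06,0,0,0,0,0]]}}

```text
time: 15.35
eef_pos: [0.5945, -0.0871, 0.025]
tool_rot: [0.0, 0.998, 0.063, 0.0]
wrist_force: [-0.3, 0.7, -2.9]
width: 0.426
```

>>> {"method": "servo_tool", "body": {"deltas": [[0,0,0.002,0,0,0],[0,0,0.004,0,0,0],[0,0,0.006,0,0,0],[0,0,0.007,0,0,0],[0,0,0.008,0,0,0],[0,0,0.009,0,0,0],[0,0,0.009,0,0,0]]}}

```text
time: 16.05
eef_pos: [0.5945, -0.0869, 0.0154]
tool_rot: [-0.0, 0.998, 0.063, -0.0]
wrist_force: [-0.4, -0.8, -3.0]
width: 0.428
```

>>> {"method": "servo_tool", "body": {"deltas": [[0,0,0.0005,0,0,0],[0,0,0.001,0,0,0],[0,0,0.001,0,0,0],[0,0,0.001,0,0,0]]}}

```text
time: 16.45
eef_pos: [0.5946, -0.087, 0.0147]
tool_rot: [0.0, 0.998, 0.063, 0.0]
wrist_force: [-1.0, 0.0, -2.4]
width: 0.428
```

>>> {"method": "servo_tool", "body": {"deltas": [[0,0,0.0005,0,0,0],[0,0,0.001,0,0,0],[0,0,0.001,0,0,0],[0,0,0.001,0,0,0]]}}

```text
time: 16.85
eef_pos: [0.5947, -0.087, 0.0146]
tool_rot: [0.0, 0.998, 0.063, 0.0]
wrist_force: [-5.1, 0.5, 5.6]
width: 0.429
```

```bash
python3 snap.py wrist w7;python3 snap.py wrist w7
```

```text
16.9 [ 0.5947 -0.087   0.0147] theta 7.25 [0.00e+00 9.98e-01 6.33e-02 1.00e-04] [-3.91 -0.18  7.38] 0.4278044787146848
16.95 [ 0.5947 -0.087   0.0146] theta 7.26 [0.00e+00 9.98e-01 6.33e-02 1.00e-04] [-3.43  0.8   7.29] 0.4262432637668982
```

The pad is on the table with about 7 N. I'll ease off slightly and release.

>>> {"method": "servo_tool", "body": {"deltas": [[0,0,-0.0005,0,0,0],[0,0,-0.0005,0,0,0]], "grip_force": 5}}

```text
time: 17.15
eef_pos: [0.5948, -0.087, 0.0146]
tool_rot: [0.0, 0.998, 0.063, 0.0]
wrist_force: [-2.9, 0.1, 5.1]
width: 0.429
```

>>> {"method": "servo_tool", "body": {"deltas": [[0,0,0,0,0,0],[0,0,0,0,0,0],[0,0,0,0,0,0],[0,0,0,0,0,0],[0,0,0,0,0,0],[0,0,0,0,0,0]], "claw": 0.9}}

```text
time: 17.75
eef_pos: [0.5946, -0.087, 0.0141]
tool_rot: [0.0, 0.998, 0.063, -0.0]
wrist_force: [1.0, -0.1, -0.2]
width: 0.877
```

>>> {"method": "servo_tool", "body": {"deltas": [[0,0,-0.01,0,0,0],[0,0,-0.03,0,0,0],[0,0,-0.06,0,0,0],[0,0,-0.1,0,0,0],[0,0,-0.14,0,0,0],[-0.04,0,-0.16,0,0,0],[-0.08,0,-0.16,0,0,0],[-0.11,0,-0.16,0,0,0],[-0.13,0,-0.16,0,0,0],[-0.13,0,-0.16,0,0,0]]}}

```text
time: 18.75
eef_pos: [0.4642, -0.1037, 0.1751]
tool_rot: [0.0, 0.998, 0.063, 0.0]
wrist_force: [-0.5, 0.0, 0.1]
width: 0.898
```

```bash
python3 snap.py wrist w8; python3 snap.py scene s8
python3 - <<'E'
import cv2,numpy as np
a=cv2.imread("pics/w8.png");b=cv2.imread("pics/s8.png")[120:330,180:480]
cv2.imwrite("pics/c8.png",np.vstack([cv2.resize(a[:260],(480,195)),cv2.resize(b,(480,336))]))
E
```

```text
18.8 [ 0.4655 -0.1036  0.1752] theta 7.21 [3.00e-04 9.98e-01 6.28e-02 9.00e-04] [ 0.47 -0.43 -0.12] 0.9017828982053246
18.85 [ 0.4662 -0.1036  0.1751] theta 7.22 [3.00e-04 9.98e-01 6.30e-02 1.00e-03] [ 0.26  0.05 -0.42] 0.9015471127601182
```

View pics/c8.png

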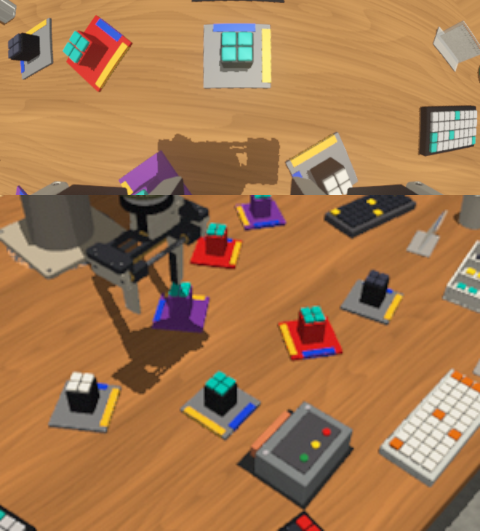

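The picture shows the teal pad flat on the table at about (220,400) with its blue edge towards the tester and clear of the bar. The other pads look undisturbed and the gripper is clear.

```bash
python3 -c "
from rig import *
print(sign_off())"
```

```text
the job is handed in; nothing more can be done
None
```

I pressed the teal pad's gold-striped edge and then its blue-striped edge against the copper bar. I then set the pad back on the table, let go, and handed the job in at about 19 s of the 54 s allowed.

- **Gold press:** the last force readings were 2.7–4.5 N. By the spring rate and the arm's travel, that is about 11 mm of the bar's 16 mm. I held it for about 1 s, with the edge centred on the bar to within about 1 mm.
- **Blue press:** after backing off and making the quarter turn, the force was about 3.2–3.5 N, again about 11–12 mm. I held it for about 0.9 s with the edge flush, about 1.4 mm off centre sideways.
- **Setting down:** I drew the pad about 60 mm back from the press, lowered it until it touched with about 7 N, eased off and opened the gripper.

In the last pictures the pad is flat on the table and clear of the tester, and the gripper is well away. The white-keyed and dark-keyed pads looked unmoved, but I judged that by eye and did not re-measure them.

Two limits on these checks: force readings were noisy by about 1 N and arm positions by 1–2 mm. I also had no direct reading of the bar's travel, so those depths are inferred. No check failed.

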